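# Move a battery pack from charger to work light, both with push-push catches

### The arm

A 6-joint arm with a two-finger parallel gripper is mounted at the origin on a cart in front of the work surface, level with it; the furniture and walls round the work are solid. World frame = base frame: x ahead of the robot, y to its left, z up, the work surface at z = 0. Lengths are in m, angles in rad, forces in N, time in s.
With the tool pointing down it reaches from about 0.275 to 0.75 m from the base axis. Payload 10.2 kg.
Tool frame: the origin (TCP) lies midway between the tips of the shut fingers; the grasp point (between the pads) lies 19 mm behind it (env.hold_point_z is the distance from the TCP to the grasp point, in m); z points along the fingers, y is the line along which they close (so a half turn about z gives the same grasp; the last joint's range is limited). The gripper opens to 85 mm and grips with 20 to 120 N. Pads are 22 mm wide; open, the fingers measure 114 mm over their backs; the gripper's body (76 mm by 85 mm) begins 54 mm behind the grasp point. The pads swing forward as they close: fully open they stand 13 mm farther back than shut.
Start: joints at [0.939, 0.313, 1.498, -0, 1.331, -0.223], TCP at [0.209, 0.482, 0.231] pointing down, gripper open.
Joint ranges: [-2.94, 2.94], [-0.97, 2.17], [0.19, 2.56], [-1.23, 4.37], [0.02, 3.11], [-2.88, 2.88]. Speed limits (rad/s): [2.39, 2.39, 3.01, 3.14, 3.14, 3.14].

### API

Orientations are given as a unit quaternion [x, y, z, w].
In Python, from bench import env, kinematics, monitor, eyes, job gives the robot as it stands. The module is installed in compiled form; this text tells all that it offers. Calls block until the motion is done:
- env.reach(position, orientation): joint-space move of the TCP to a pose.
- env.movel(position, velocity=0.15, frame=None, guard=None): straight line of the TCP; frame=None keeps the orientation; velocity is the mean speed in m/s. With guard (N) it stops when the force on the tool has changed by that much, and returns True; else False.
- env.set_joints(angles): joint-space move.
- env.release() and env.close_gripper(effort=None): open the fingers fully, or close them until they stop; effort is the grip in N (None keeps the last).
- env.hold(seconds).
- kinematics.ik(position, orientation): joint angles nearest the present ones, or None.
- monitor.sense(): the state.
- eyes.grab_frame(name): name is "side" or "top"; returns a dict with "frame" (384x512x3 uint8, red, green, blue), "mtx" (3x3 intrinsics, pixels), "view" (4x4, takes a point from world to camera coordinates). Camera axes: x right, y down, z forward; pixel columns grow to the right and rows downward; lengths in m; the calibration is good to about 2 mm. A picture is of the moment at which its call begins. There is no depth.
A pose or a line that the arm cannot do raises env.MotionError and nothing moves.
- job.hand_in(): hands the job in; it is judged then, once.
The state is a dict: "clock": time; "joints": joint angles; "qvel": joint speeds; "joint_efforts": joint torques, N m; "position": TCP position; "ee_rot": TCP orientation; "contact_force": force on the tool from outside, world axes, zero at the start; "ft_torque": the same for the moment, N m; "finger_gap": opening from 0.0 (shut) to 1.0 (fully open); "gripper_force": force on a finger pad.
Only numpy, scipy, OpenCV 4.12 (cv2) and the standard library are available. Lean on these libraries where they do the work, as an engineer would, in place of code of your own. Each camera call takes 0.05 s, during which the arm holds its last target. There are 200 camera calls.

### The job

The battery pack held down in the charger is charged: push it down gently so that the charger's push-push catch lets go and the pack pops up, lift it out, and stand it in the empty battery bay of the work light. Then push it down, gently again, until the light's own catch holds it, and let go. Never pull the pack out against the catch, never jam it on a rim or press hard against an end stop (35 N is too much), and leave the other things on the table where they are.

Things in the scene. Friction and masses are not known exactly. Their poses are not given: they have to be found in the camera images.
- pack: black battery pack, an upright block 46 mm along its x, 30 mm along its y and 76 mm high, with a grey top face and ribs on the two broad sides; about 0.2 kg; the foot is stepped in 2 mm all round over its last 4 mm. Origin: centre of the underside; z up when standing. The same either way round. At the start held down in the charger, about 11 mm proud
- pack_top (a point): centre of the pack's flat top, 76 mm above its origin
- charger: fixed black charger box, 100 mm along x, 116 mm along y, 90 mm high, grey top with four small lenses on the front edge (-x) and a sloping front. Origin: centre of its underside on the table. The battery bay is in the middle of its top; it holds the pack at the start
- charger_bay (a point): centre of the charger's bay mouth, level with the charger's top, 90 mm above the table. The mouth measures 48 mm along the charger's x by 32 mm along its y (1 mm more than the pack on each side), with a 2 mm 45-degree lead-in round the rim. In the bay the pack stands on a sprung tray; with the tray up its underside rests 41 mm below the mouth and 35 mm of it stand proud
- light: fixed work light: a grey base 92 mm along x, 104 mm along y, 90 mm high with a black top, and behind it (at x = 70 to 100 mm) an upright LED panel 170 mm wide with its top 146 mm above the table. Origin: centre of the underside of the base, under the bay. The bay is empty at the start
- light_bay (a point): centre of the light's bay mouth, level with the base's top, 90 mm above the table. The mouth measures 48 mm along the light's x by 32 mm along its y (1 mm more than the pack on each side), with a 2 mm 45-degree lead-in round the rim. In the bay the pack stands on a sprung tray; with the tray up its underside rests 41 mm below the mouth and 35 mm of it stand proud
- charger_tray (a joint): downward travel of the tray in the charger, m. 0: up; 0.024 (so at the start, pack 11 mm proud): held by the push-push catch. Pressed from 0 to the soft stop and let go, it is held at 0.024; pressed to the stop and let go again, it rises to 0. The catch lets go at 0.027, the stop begins at 0.031 and adds 10 N per mm. The catch takes 0.2 s to change over
- light_tray (a joint): the same in the light; at the start 0 (up, empty). Held at 0.024 after a press past 0.030; stop at 0.031; all three up to 3.5 mm deeper or higher from unit to unit, so feel for the stop. Both trays: the spring pushes up with 6.5 N at 0, 12 N at 0.031, damped at 40 N s/m, the stop adds 10 N per mm for 2 mm, then is rigid; the pack's weight of 2 N helps the push
- glasses_case: bystander: white ribbed spectacle case, 62x106x40 mm; origin: centre of its underside
- pencil: bystander: red carpenter's pencil, 152 mm long, lying on the table; origin: its middle
- spanner: bystander: small open-end spanner, 139 mm long, lying flat on the table; origin: its middle
- earplug_box: bystander: small cream cardboard box, 36x56x70 mm; origin: centre of its underside

How it is judged:
On the way, in this order (a step that is already met when the one before it is completed fails the run):
1. the charger's catch is released: its tray is up with the pack standing in it (horizontal distance between pack and charger_bay below 0.006 m and z of pack in the frame of charger below 0.061 m and value of joint charger_tray below 0.006 m), for 0.1 s.
2. the pack is lifted out of the charger (z of pack in the frame of charger above 0.085 m), for 0.05 s.
3. the pack is in the light's bay with the tray still above its catch (horizontal distance between pack and light_bay below 0.006 m and z of pack in the frame of light below 0.061 m and value of joint light_tray below 0.018 m), for 0.05 s.
At the end, for the whole second after the job is handed in: the light's tray is held down by its catch (0.019 to 0.029) with the pack standing on it in the bay (within 4 mm of the bay's centre, upright within 4 degrees, at rest, its underside 18 to 32 mm above the table), and the charger's tray is up (below 0.006) (value of joint light_tray between 0.019 and 0.029 m and horizontal distance between pack and light_bay below 0.004 m and z of pack in the frame of light between 0.018 and 0.032 m and angle between pack's own z axis and vertical below 0.07 rad and linear speed of pack below 0.02 m/s and value of joint charger_tray below 0.006 m); the robot touches nothing.
It fails at once if the pack is pressed on the charger (rim, wall, tray or end stop) with more than 35 N (contact force between pack and charger above 35 N).
It fails at once if the pack is pressed on the light (rim, wall, tray or end stop) with more than 35 N (contact force between pack and light above 35 N).
It fails at once if the pack is pulled out of the charger while the catch still holds the tray down (value of joint charger_tray above 0.018 m and z of pack in the frame of charger above 0.041 m).
It fails at once if a bystander is moved by more than 40 mm (distance of any of glasses_case, pencil, spanner, earplug_box from where it was at the start of the episode above 0.04 m).
It also fails if it takes over 58 s, if anything falls off the work surface, if the arm or the gripper's body presses on something with over 40 N, if the wrist force passes 120 N, or if a joint passes its speed limit or range.

## Working session

There is one attempt and no reset: what is moved stays moved. The work goes in short steps, each a Python script; the robot and the scene stay as the last script left them, time stands still between calls to the robot, and variables do not carry over. Pictures are saved under pics/ and viewed, at most 10 in all, crops included, and the job is handed in when it is done.

```bash
mkdir -p pics; python3 - <<'E'
from bench import env,eyes,monitor
import cv2,numpy as np
for n in("top","side"):
    f=eyes.grab_frame(n); cv2.imwrite(f"pics/{n}0.png",f["frame"][...,::-1]); np.savez(f"{n}0.npz",**f)
    v=f["view"]; print(n,f["mtx"].tolist(),v.round(3).tolist(),(-v[:3,:3].T@v[:3,3]).round(3))
s=monitor.sense();print(s["clock"],s["position"],s["ee_rot"],s["contact_force"])
E
```

```text
top [[378.54634036993264, 0.0, 258.3148194938251], [0.0, 378.54634036993264, 192.0469061274802], [0.0, 0.0, 1.0]] [[-0.005, -0.999, 0.034, -0.082], [-0.999, 0.003, -0.054, 0.531], [0.054, -0.034, -0.998, 0.919], [0.0, 0.0, 0.0, 1.0]] [ 0.481 -0.052  0.948]
side [[463.3016330530801, 0.0, 248.38830274155964], [0.0, 463.3016330530801, 195.31781354713073], [0.0, 0.0, 1.0]] [[-0.999, -0.052, 0.006, 0.526], [-0.046, 0.816, -0.576, 0.131], [0.026, -0.575, -0.818, 1.123], [0.0, 0.0, 0.0, 1.0]] [0.502 0.567 0.991]
0.1 [0.20858194 0.48155406 0.23081125] [ 2.02997431e-01  9.79179120e-01 -4.88218165e-04 -2.36301891e-04] [ 0.40935941 -0.30544124  0.64146612]
```

View pics/top0.png

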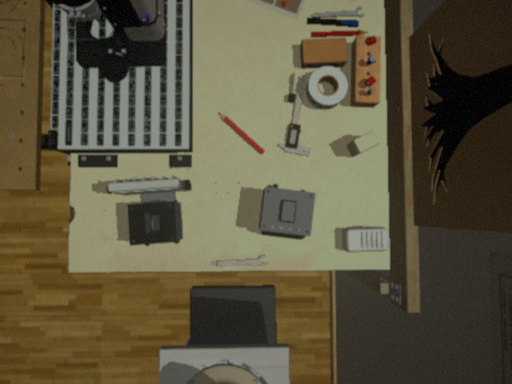

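View pics/side0.png

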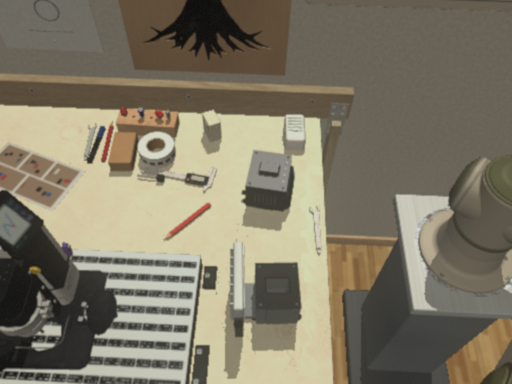

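The top view shows the charger with the pack at about (288,211) and the light at about (155,222), its panel at row 185. In the side view they are at (269,180) and (276,292). I'll enlarge these areas.

```bash
python3 - <<'E'
import cv2,numpy as np
t=np.load("top0.npz")["frame"];s=np.load("side0.npz")["frame"]
def c(im,u,v,w=80,h=60):
    a=im[v:v+h,u:u+w,::-1]; return cv2.resize(np.clip(a*1.6,0,255).astype(np.uint8),(400,300),interpolation=cv2.INTER_CUBIC)
cv2.imwrite("pics/z0.png",np.vstack([np.hstack([c(t,248,180),c(t,112,190)]),np.hstack([c(s,230,153),c(s,233,263)])]))
E
```

```text
(no output)
```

View pics/z0.png

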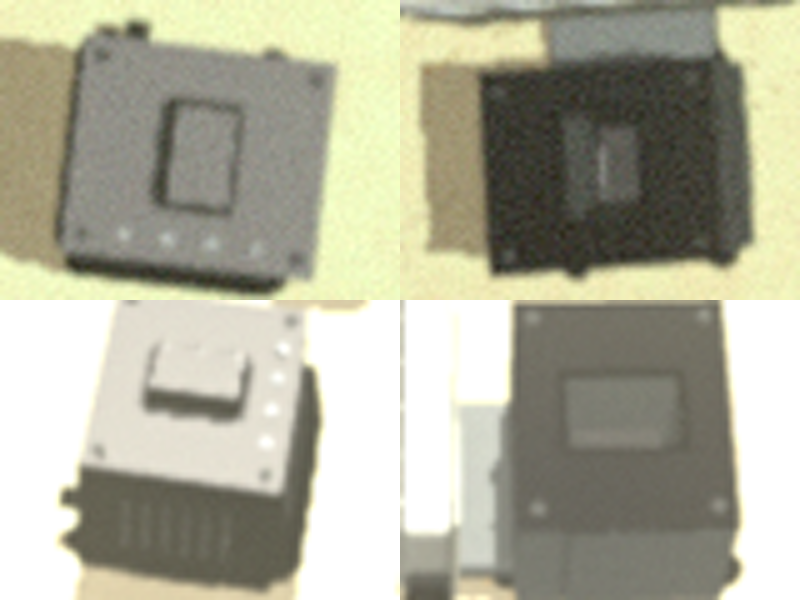

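Top row of the zoom: charger screws at (102,55), (316,80), (296,260) and (80,233), with the pack top spanning (168..242, 98..212). The light's screws are at (500,92), (692,77), (700,242) and (508,257). Bottom row: the same features in the side view, with the empty mouth at (562..688, 373..448). I'll cast these onto their planes.

```bash
cat > h.py <<'E'
import numpy as np
def cast(f,uv,z):
    uv=np.atleast_2d(uv).astype(float); d=np.c_[uv,np.ones(len(uv))]@np.linalg.inv(f["mtx"]).T
    R=f["view"][:3,:3];c=-R.T@f["view"][:3,3]; d=d@R
    return c+d*((z-c[2])/d[:,2])[:,None]
E
python3 - <<'E'
import numpy as np,cv2
from h import cast
T=np.load("top0.npz");S=np.load("side0.npz")
def rep(n,f,off,pts,z):
    P=cast(f,(np.array(pts,float)+.5)/5-.5+np.array(off),z)
    e=[np.linalg.norm(P[i]-P[i-1]) for i in range(len(P))]
    r=cv2.minAreaRect(P[:,:2].astype(np.float32)*1000)
    print(n,"mean",P.mean(0).round(4),"edges",np.round(e,4),"dirs",[round(float(np.degrees(np.arctan2(*(P[i]-P[i-1])[1::-1]))),1) for i in range(len(P))])
rep("ch screws T",T,(248,180),[(102,55),(316,80),(296,260),(80,233)],.09)
rep("ch top T",T,(248,180),[(85,42),(336,64),(315,277),(65,258)],.09)
rep("pack T",T,(248,180),[(175,98),(242,103),(232,212),(168,205)],.101)
rep("li screws T",T,(112,190),[(100,92),(292,77),(300,242),(108,257)],.09)
rep("li top T",T,(112,190),[(80,73),(312,57),(320,260),(92,274)],.09)
rep("li screws S",S,(233,263),[(132,16),(304,15),(318,205),(139,207)],.09)
rep("li mouth S",S,(233,263),[(162,73),(282,73),(288,145),(168,148)],.09)
rep("pack S",S,(230,153),[(158,42),(248,50),(240,105),(150,95)],.101)
E
```

```text
ch screws T mean [ 0.4836 -0.1473  0.09  ] edges [0.0813 0.0984 0.0823 0.0989] dirs [-7.4, -96.8, 172.9, 82.6]
ch top T mean [ 0.4821 -0.1482  0.09  ] edges [0.0983 0.1152 0.0973 0.1139] dirs [-5.6, -95.1, 173.6, 85.3]
pack T mean [ 0.4846 -0.1486  0.101 ] edges [0.048  0.0303 0.0491 0.0289] dirs [-4.2, -94.5, 174.2, 83.5]
li screws T mean [0.458  0.1579 0.09  ] edges [0.0737 0.0856 0.074  0.0852] dirs [3.5, -85.7, -176.8, 94.1]
li top T mean [0.4585 0.1574 0.09  ] edges [0.0899 0.1034 0.091  0.1011] dirs [4.2, -86.2, -177.3, 93.1]
li screws S mean [0.458  0.1574 0.09  ] edges [0.0862 0.074  0.0858 0.0732] dirs [-85.8, -176.5, 93.6, 3.8]
li mouth S mean [0.4572 0.1578 0.09  ] edges [0.0339 0.0508 0.0325 0.0499] dirs [-84.0, -176.8, 94.5, 4.7]
pack S mean [ 0.4829 -0.1466  0.101 ] edges [0.0337 0.0447 0.0348 0.0441] dirs [-94.6, 176.7, 84.4, -4.8]
```

```bash
cat >> h.py <<'E'
from bench import env,monitor,eyes
CH=(0.4836,-0.1475,-6.0); LI=(0.458,0.1577,3.8)
def q(yaw):
    a=np.radians(180+yaw)/2; return [np.cos(a),np.sin(a),0,0]
def st(m=""):
    s=monitor.sense(); print(m,"t",round(s["clock"],2),"p",np.round(s["position"],4),"F",np.round(s["contact_force"],1),"gap",round(s["finger_gap"],3),"gf",np.round(s["gripper_force"],1)); return s
def press(xy,z0,zmin,guard):
    env.movel([*xy,z0],0.1); f0=st("pre")["contact_force"][2]
    g=env.movel([*xy,zmin],0.012,guard=guard); s=st("pressed %s"%g)
    env.hold(.4); st("held"); return s
E
python3 - <<'E'
from h import *
env.close_gripper(30)
env.reach([CH[0],CH[1],.2],q(CH[2])); st("above")
press(CH[:2],.109,.088,14)
env.movel([*CH[:2],.16],.06); st("up")
f=eyes.grab_frame("side");t=eyes.grab_frame("top");import cv2
cv2.imwrite("pics/a.png",np.hstack([cv2.resize(x["frame"][v:v+120,u:u+120,::-1],(400,400)) for x,u,v in((f,210,120),(t,230,150))]))
E
```

```text
above t 3.31 p [ 0.4838 -0.1469  0.2001] F [-0.5  0.   0. ] gap -0.002 gf 0.0
pre t 4.37 p [ 0.4839 -0.1477  0.1095] F [ 0.6 -0.4  0.5] gap -0.002 gf 0.0
pressed True t 5.67 p [ 0.4841 -0.148   0.0932] F [-2.6  1.1 11.7] gap -0.003 gf 5.8
held t 6.08 p [ 0.4841 -0.148   0.0934] F [-3.5 -0.1 11.1] gap 0.001 gf 5.5
up t 7.35 p [ 0.4835 -0.1474  0.1596] F [0.2 0.6 1.6] gap 0.0 gf 0.0
```

View pics/a.png

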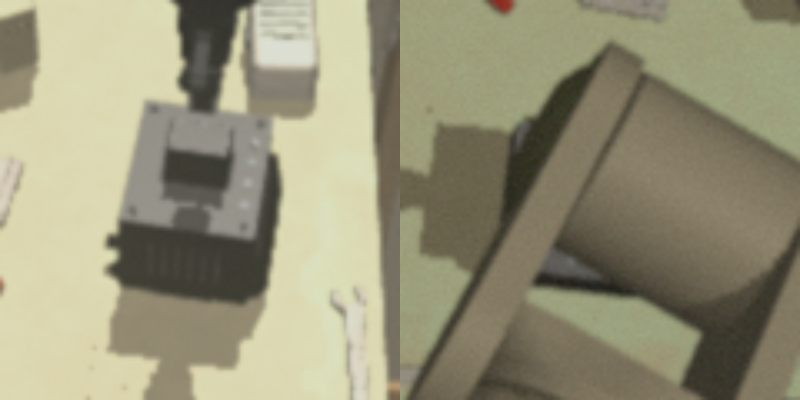

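The left (side) view shows the pack standing tall in the charger around (197,150), so the catch has released. Next I grip it and lift it out.

```bash
python3 - <<'E'
from h import *
import cv2
env.movel([*CH[:2],.19],.15)
env.release()
env.movel([*CH[:2],.097],.1); st("down")
env.close_gripper(22); st("grip")
g=env.movel([*CH[:2],.115],.03,guard=12); st("lift %s"%g)
if not g:
    env.movel([*CH[:2],.21],.12); env.close_gripper(40); st("lifted")
    env.reach([LI[0],LI[1],.21],q(LI[2])); st("over light")
f=eyes.grab_frame("side");t=eyes.grab_frame("top")
np.savez("side1.npz",**f);np.savez("top1.npz",**t)
cv2.imwrite("pics/b.png",np.hstack([cv2.resize(x["frame"][v:v+160,u:u+160,::-1],(400,400),interpolation=cv2.INTER_CUBIC) for x,u,v in((f,190,200),(t,80,150))]))
E
```

```text
down t 9.67 p [ 0.4839 -0.1477  0.0976] F [-0.5 -0.   0.8] gap 0.998 gf 0.0
grip t 10.22 p [ 0.4837 -0.1476  0.0973] F [-0.2  0.9  3.1] gap 0.345 gf 28.4
lift False t 10.97 p [ 0.4835 -0.1474  0.1149] F [-0.2 -0.3 -1.8] gap 0.348 gf 28.0
lifted t 12.12 p [ 0.4834 -0.1474  0.2095] F [-1.4 -0.1 -1.4] gap 0.344 gf 44.6
over light t 13.3 p [0.4584 0.1569 0.21  ] F [ 0.2  0.  -2.1] gap 0.341 gf 44.8
```

View pics/b.png

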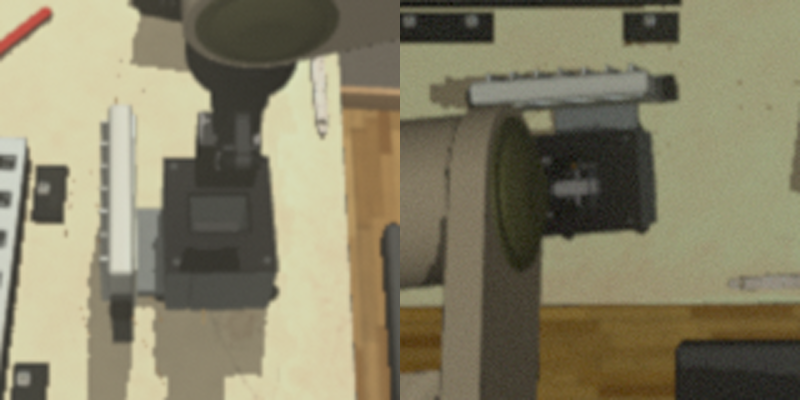

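The pack hangs over the light: the side view has the grip at (230,150) above the mouth at (220,212). The lead-in and stepped foot forgive a few mm of error, so I'll insert under guard.

```bash
python3 - <<'E'
from h import *
import cv2
env.movel([*LI[:2],.15],.12); st("near")
g=env.movel([*LI[:2],.1],.03,guard=8); st("in %s"%g)
f=eyes.grab_frame("side")
cv2.imwrite("pics/c.png",cv2.resize(f["frame"][220:360,190:360,::-1],(680,560),interpolation=cv2.INTER_CUBIC))
E
```

```text
near t 14.05 p [0.4584 0.1576 0.1506] F [-0.3  0.8 -1.6] gap 0.345 gf 44.8
in False t 15.87 p [0.4581 0.1577 0.1001] F [-0.3  0.8 -2.3] gap 0.344 gf 44.8
```

View pics/c.png

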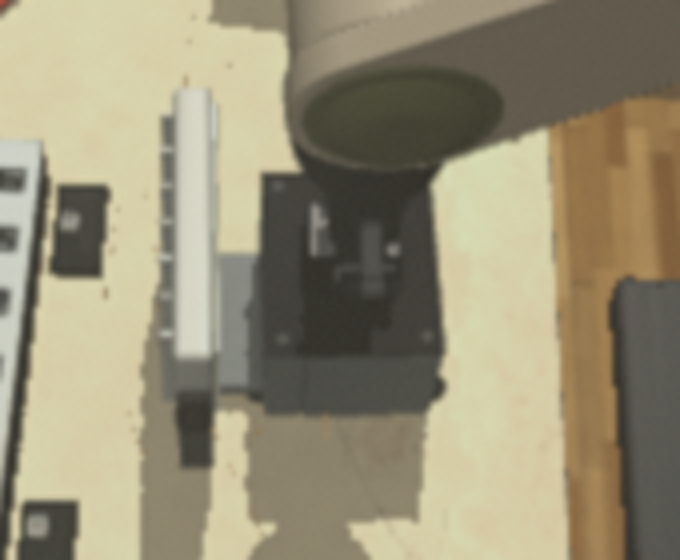

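It slid in without touching. Next I seat it, release it and press it with shut fingers.

```bash
python3 - <<'E'
from h import *
import cv2
g=env.movel([*LI[:2],.0965],.02,guard=6); st("seat %s"%g)
env.release(); env.hold(.2)
env.movel([*LI[:2],.19],.12)
env.close_gripper(30)
press(LI[:2],.134,.0865,15)
env.movel([*LI[:2],.13],.05)
env.movel([*LI[:2],.2],.15); env.reach([.33,0,.25],q(0)); st("clear")
f=eyes.grab_frame("side");t=eyes.grab_frame("top")
np.savez("side2.npz",**f);np.savez("top2.npz",**t)
cv2.imwrite("pics/d.png",np.hstack([cv2.resize(x["frame"][v:v+100,u:u+100,::-1],(400,400),interpolation=cv2.INTER_CUBIC) for x,u,v in((f,220,240),(t,110,170))]))
E
```

```text
seat False t 16.24 p [0.4583 0.1577 0.0969] F [-1.4 -0.   4.1] gap 0.343 gf 45.5
pre t 19.43 p [0.4583 0.1577 0.1345] F [-0.2  0.3  0.6] gap -0.002 gf 0.0
pressed True t 22.69 p [0.4585 0.1577 0.0907] F [-4.2 -0.2 11.2] gap -0.0 gf 5.7
held t 23.09 p [0.4585 0.1578 0.0909] F [-2.5 -1.  11.4] gap -0.001 gf 5.5
clear t 25.51 p [3.304e-01 2.000e-04 2.496e-01] F [ 0.1  0.3 -0. ] gap 0.003 gf 0.0
```

View pics/d.png

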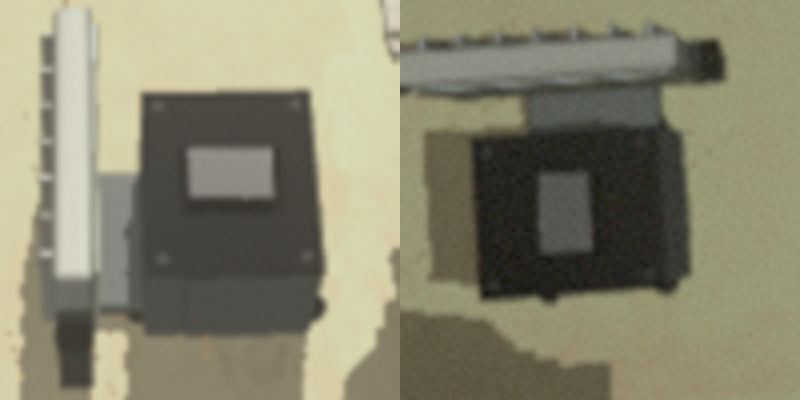

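The pack sits low in the light: its grey top is at (231,173) in the side crop and (565,212) in the top crop. I'll check its height by triangulation.

```bash
python3 - <<'E'
import numpy as np
from h import cast
S=np.load("side2.npz");T=np.load("top2.npz")
s=(np.array([231,173])+.5)/4-.5+[220,240]; t=(np.array([165,212])+.5)/4-.5+[110,170]
for z in(.085,.09,.095,.1,.105,.11,.125): a,b=cast(S,s,z)[0],cast(T,t,z)[0]; print(z,a[:2].round(4),b[:2].round(4),(a-b)[:2].round(4))
E
```

```text
0.085 [0.4575 0.1519] [0.4587 0.1608] [-0.0012 -0.0089]
0.09 [0.4577 0.1542] [0.4588 0.1596] [-0.0011 -0.0054]
0.095 [0.458  0.1565] [0.4589 0.1583] [-0.001  -0.0019]
0.1 [0.4582 0.1588] [0.459  0.1571] [-0.0008  0.0017]
0.105 [0.4584 0.1611] [0.4592 0.1559] [-0.0007  0.0052]
0.11 [0.4587 0.1634] [0.4593 0.1546] [-0.0006  0.0087]
0.125 [0.4594 0.1702] [0.4597 0.1509] [-0.0003  0.0193]
```

The top is at about 0.098 m, so the tray is held about 27 mm down, within the allowed range, and the pack is centred.

```bash
python3 -c "
from bench import job;print(job.hand_in())"
```

```text
the job is handed in; nothing more can be done
None
```

The pack is out of the charger and standing in the work light's bay, held about 27 mm down by the light's catch, and the job is handed in; no verdict came back.

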